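# Stow the tea tins and hold up the heaviest

## Task

Put the three identical closed tea tins upright into the three pockets of the wooden caddy, one in each and fully down, and let go of each, feeling its weight as you carry it. Once all three are seated, lift the heaviest out again and finish while still holding it in the gripper, upright and steady with its base at least 15 cm above the worktop, the other two staying in their pockets. Do not tip any tin over, and leave the mug, the pepper mill and the jam jar where they stand.

Things in the scene. Friction and masses are not known exactly. Their poses are not given: they have to be found in the camera images.
- tin_1: closed square tea tin, dark blue with brass bands and a fixed brass lid, 56 x 56 x 80 mm, standing on the worktop; origin at the centre of its underside, z up, x and y square to its sides; grip its upper half. The three tins differ only in weight: one, which may be any of them, weighs 0.69 to 0.81 kg, the other two 0.19 to 0.33 kg; contents loose inside
- tin_2: closed square tea tin, dark blue with brass bands and a fixed brass lid, 56 x 56 x 80 mm, standing on the worktop; origin at the centre of its underside, z up, x and y square to its sides; grip its upper half. The three tins differ only in weight: one, which may be any of them, weighs 0.69 to 0.81 kg, the other two 0.19 to 0.33 kg; contents loose inside
- tin_3: closed square tea tin, dark blue with brass bands and a fixed brass lid, 56 x 56 x 80 mm, standing on the worktop; origin at the centre of its underside, z up, x and y square to its sides; grip its upper half. The three tins differ only in weight: one, which may be any of them, weighs 0.69 to 0.81 kg, the other two 0.19 to 0.33 kg; contents loose inside
- caddy: fixed wooden block 95 mm (x) by 315 mm (y) by 30 mm high with three square pockets in a row along its y, 105 mm apart; origin at the centre of its underside
- caddy_hole0 (a point): centre of the mouth of the left (+y) pocket of the caddy (level with the block's top, 30 mm above the worktop): square, 62 mm wide with a 3 mm chamfer, 22 mm deep, so a seated tin's underside is 22 mm below this point; sides parallel to the caddy's x and y
- caddy_hole1 (a point): centre of the mouth of the middle pocket of the caddy (level with the block's top, 30 mm above the worktop): square, 62 mm wide with a 3 mm chamfer, 22 mm deep, so a seated tin's underside is 22 mm below this point; sides parallel to the caddy's x and y
- caddy_hole2 (a point): centre of the mouth of the right (-y) pocket of the caddy (level with the block's top, 30 mm above the worktop): square, 62 mm wide with a 3 mm chamfer, 22 mm deep, so a seated tin's underside is 22 mm below this point; sides parallel to the caddy's x and y
- mug: striped mug, 86 x 120 x 90 mm, a bystander; origin at the centre of its underside
- pepper_mill: brown wooden pepper mill, 58 mm across, 150 mm high, a bystander; origin at the centre of its underside
- jam_jar: jam jar with a yellow lid, 71 mm across, 110 mm high, a bystander; origin at the centre of its underside
Not all that is in view belongs to the job. What is shaped like the tin_3 but turquoise is not meant. Leave any turquoise look-alike of the tin_1 alone.

How it is judged (in metres and radians):
On the way:
1. all three tins are seated in the caddy's pockets, one in each, and released (((horizontal distance between tin_1 and caddy_hole0 below 0.008 m and z of tin_1 in the frame of caddy_hole0 below -0.018 m) or (horizontal distance between tin_1 and caddy_hole1 below 0.008 m and z of tin_1 in the frame of caddy_hole1 below -0.018 m) or (horizontal distance between tin_1 and caddy_hole2 below 0.008 m and z of tin_1 in the frame of caddy_hole2 below -0.018 m)) and angle between each of tin_1, tin_2, tin_3's own z axis and vertical below 0.06 rad and contact force between each of tin_1, tin_2, tin_3 and the fingers below 0.1 N and ((horizontal distance between tin_2 and caddy_hole0 below 0.008 m and z of tin_2 in the frame of caddy_hole0 below -0.018 m) or (horizontal distance between tin_2 and caddy_hole1 below 0.008 m and z of tin_2 in the frame of caddy_hole1 below -0.018 m) or (horizontal distance between tin_2 and caddy_hole2 below 0.008 m and z of tin_2 in the frame of caddy_hole2 below -0.018 m)) and ((horizontal distance between tin_3 and caddy_hole0 below 0.008 m and z of tin_3 in the frame of caddy_hole0 below -0.018 m) or (horizontal distance between tin_3 and caddy_hole1 below 0.008 m and z of tin_3 in the frame of caddy_hole1 below -0.018 m) or (horizontal distance between tin_3 and caddy_hole2 below 0.008 m and z of tin_3 in the frame of caddy_hole2 below -0.018 m))), for 0.2 s.
At the end, for the whole second after the job is handed in: the heaviest tin hangs steady in the fingers, within 17 degrees of upright, base over 12 cm above the worktop; the other two stand untouched in their pockets (within 8 mm of centre, at most 4 mm off the pocket floor), each pressing on the caddy with under 5.5 N, as only a light tin does (((height (world z) of tin_1 above 0.12 m and angle between tin_1's own z axis and vertical below 0.3 rad and linear speed of tin_1 below 0.05 m/s and contact force between tin_1 and the fingers above 1 N and contact force between tin_1 and caddy below 0.1 N and ((horizontal distance between tin_2 and caddy_hole0 below 0.008 m and z of tin_2 in the frame of caddy_hole0 below -0.018 m) or (horizontal distance between tin_2 and caddy_hole1 below 0.008 m and z of tin_2 in the frame of caddy_hole1 below -0.018 m) or (horizontal distance between tin_2 and caddy_hole2 below 0.008 m and z of tin_2 in the frame of caddy_hole2 below -0.018 m)) and angle between each of tin_2, tin_3's own z axis and vertical below 0.06 rad and contact force between each of tin_2, tin_3 and caddy below 5.5 N and contact force between each of tin_2, tin_3 and the fingers below 0.1 N and contact force between each of tin_2, tin_3 and tin_1 below 0.1 N and linear speed of each of tin_2, tin_3 below 0.02 m/s and ((horizontal distance between tin_3 and caddy_hole0 below 0.008 m and z of tin_3 in the frame of caddy_hole0 below -0.018 m) or (horizontal distance between tin_3 and caddy_hole1 below 0.008 m and z of tin_3 in the frame of caddy_hole1 below -0.018 m) or (horizontal distance between tin_3 and caddy_hole2 below 0.008 m and z of tin_3 in the frame of caddy_hole2 below -0.018 m))) or (height (world z) of tin_2 above 0.12 m and angle between tin_2's own z axis and vertical below 0.3 rad and linear speed of tin_2 below 0.05 m/s and contact force between tin_2 and the fingers above 1 N and contact force between tin_2 and caddy below 0.1 N and ((horizontal distance between tin_1 and caddy_hole0 below 0.008 m and z of tin_1 in the frame of caddy_hole0 below -0.018 m) or (horizontal distance between tin_1 and caddy_hole1 below 0.008 m and z of tin_1 in the frame of caddy_hole1 below -0.018 m) or (horizontal distance between tin_1 and caddy_hole2 below 0.008 m and z of tin_1 in the frame of caddy_hole2 below -0.018 m)) and angle between each of tin_1, tin_3's own z axis and vertical below 0.06 rad and contact force between each of tin_1, tin_3 and caddy below 5.5 N and contact force between each of tin_1, tin_3 and the fingers below 0.1 N and contact force between each of tin_1, tin_3 and tin_2 below 0.1 N and linear speed of each of tin_1, tin_3 below 0.02 m/s and ((horizontal distance between tin_3 and caddy_hole0 below 0.008 m and z of tin_3 in the frame of caddy_hole0 below -0.018 m) or (horizontal distance between tin_3 and caddy_hole1 below 0.008 m and z of tin_3 in the frame of caddy_hole1 below -0.018 m) or (horizontal distance between tin_3 and caddy_hole2 below 0.008 m and z of tin_3 in the frame of caddy_hole2 below -0.018 m))) or (height (world z) of tin_3 above 0.12 m and angle between tin_3's own z axis and vertical below 0.3 rad and linear speed of tin_3 below 0.05 m/s and contact force between tin_3 and the fingers above 1 N and contact force between tin_3 and caddy below 0.1 N and ((horizontal distance between tin_1 and caddy_hole0 below 0.008 m and z of tin_1 in the frame of caddy_hole0 below -0.018 m) or (horizontal distance between tin_1 and caddy_hole1 below 0.008 m and z of tin_1 in the frame of caddy_hole1 below -0.018 m) or (horizontal distance between tin_1 and caddy_hole2 below 0.008 m and z of tin_1 in the frame of caddy_hole2 below -0.018 m)) and angle between each of tin_1, tin_2's own z axis and vertical below 0.06 rad and contact force between each of tin_1, tin_2 and caddy below 5.5 N and contact force between each of tin_1, tin_2 and the fingers below 0.1 N and contact force between each of tin_1, tin_2 and tin_3 below 0.1 N and linear speed of each of tin_1, tin_2 below 0.02 m/s and ((horizontal distance between tin_2 and caddy_hole0 below 0.008 m and z of tin_2 in the frame of caddy_hole0 below -0.018 m) or (horizontal distance between tin_2 and caddy_hole1 below 0.008 m and z of tin_2 in the frame of caddy_hole1 below -0.018 m) or (horizontal distance between tin_2 and caddy_hole2 below 0.008 m and z of tin_2 in the frame of caddy_hole2 below -0.018 m))))); the arm keeps its last pose, push and grip.
It fails at once if a tin is tipped over (more than 40 degrees) (angle between any of tin_1, tin_2, tin_3's own z axis and vertical above 0.7 rad).
It fails at once if the mug, the pepper mill or the jam jar is moved by more than 3 cm or knocked over (distance of any of mug, pepper_mill, jam_jar from where it was at the start of the episode above 0.03 m or angle between any of mug, pepper_mill, jam_jar's own z axis and vertical above 0.5 rad).
It also fails if it takes over 72 s, if anything falls off the work surface, if the arm or the gripper's body presses on something with over 40 N, if the wrist force passes 120 N, or if a joint passes its speed limit or range.

## Robot

A 6-joint arm with a two-finger parallel gripper is mounted at the origin on a cart in front of the work surface, level with it; the furniture and walls round the work are solid. World frame = base frame: x ahead of the robot, y to its left, z up, the work surface at z = 0. Lengths are in mm, angles in rad, forces in N, time in s.
With the tool pointing down it reaches from about 325 to 875 mm from the base axis. Payload 4.4 kg.
Tool frame: the origin (TCP) lies between the finger pads; the fingertips stand 25 mm ahead of it and the grasp point (between the pads) lies 6 mm ahead of it (tip_extent is the distance from the TCP to the fingertips, in mm); z points along the fingers, y is the line along which they close (so a half turn about z gives the same grasp; the last joint's range is limited). The gripper opens to 85 mm and grips with 20 to 120 N. Pads are 22 mm wide; open, the fingers measure 114 mm over their backs; the gripper's body (76 mm by 85 mm) begins 54 mm behind the grasp point. The pads swing forward as they close: fully open they stand 13 mm farther back than shut.
Start: joints at [1.107, 0.207, 1.542, -0, 1.393, -0.15], TCP at [176.951, 547.098, 256.282] pointing down, gripper open.
Joint ranges: [-2.73, 2.73], [-0.86, 2.22], [0.23, 2.46], [-1.11, 4.25], [0.08, 2.63], [-2.82, 2.82]. Speed limits (rad/s): [2.79, 2.79, 3.14, 3.14, 3.14, 3.14].

## Interface

Orientations are given as a unit quaternion [x, y, z, w].
In Python, from rig import sense, get_image, camera_model, finish_job, tip_extent gives the robot as it stands.
- The arm moves only by the tool step_arm, never from a script. Its argument "moves" is a list of rows, each a list of 6 numbers: the shift along the tool's x, y, z in cm, then the turn, a rotation vector about the tool's x, y, z in degrees. In form: [[tx, ty, tz, wx, wy, wz], ...]. A call has exactly 5 rows; each row is the pose to reach, as a shift and turn from the pose commanded when the call began, along the tool's axes at that moment; what a row does not reach only later rows make up. A row lasts 1/10 s, in which the tool goes at most 50 mm and 8.59 degrees, less where a joint would pass 70% of its speed; a pose out of reach is approached as far as the arm can. A call with a gripper value outside its range is refused whole. "jaw" is the opening in per cent of the stroke, from 0 (shut) to 100 (fully open), set as the call begins (left out, the last holds). The fingers move at their own pace and stop on an object; the grip force is fixed at half the most. Time passes only in rows, so rows that repeat a pose let the fingers close, or fill a call up. It gives the time, the measured TCP pose, the force, the opening and the grip force at its end, in the units of the state.
- sense(): the state, without advancing time (a new reading comes with each control period).
- get_image(name): name is "side" or "top" or "wrist"; returns the picture (384x512x3 uint8, blue, green, red); there is no depth.
- camera_model(name): a dict with "camera_matrix" (3x3 intrinsics, pixels), "dist" ([k1, k2, p1, p2, k3] as OpenCV has them; the pictures are not rectified), "rvec" (rotation vector, rad) and "tvec" (3), from world to camera coordinates, as OpenCV has them; the wrist camera has in their place "mount" (4x4, takes a point from camera to tool coordinates, whose origin is the TCP and whose axes are the flange's). Camera axes: x right, y down, z forward; pixel columns grow to the right and rows downward; lengths in mm; the calibration is good to about 2 mm. A picture is of the moment at which its call begins: read the wrist's pose just before it. camera_model takes no time and is no camera call.
- finish_job(): hands the job in; it is judged then, once.
The state is a dict: "clock": time; "qpos": joint angles; "dq": joint speeds; "effort": joint torques, N m; "ee_pos": TCP position; "tool_rot": TCP orientation; "wrist_force": force on the tool from outside, world axes, zero at the start; "moment": the same for the moment, N m; "finger_gap": opening from 0.0 (shut) to 1.0 (fully open); "gripper_force": force on a finger pad.
Only numpy, scipy, OpenCV 4.12 (cv2) and the standard library are available. Lean on these libraries where they do the work, as an engineer would, in place of code of your own. Each camera call takes 0.05 s, during which the arm holds its last target. There are 200 camera calls.

## Working session

There is one attempt and no reset: what is moved stays moved. The work goes in short steps, Python scripts to look and compute and a tool call to move; the robot and the scene stay as the last step left them, time stands still between calls to the robot, and variables do not carry over. Pictures are saved under pics/ and viewed, at most 12 in all, crops included, and the job is handed in when it is done.

Besides the shell and the picture viewer there is one more tool, called after "Call:" as name(argument=value, ...), one argument or row to a line, values as JSON. step_arm: Moves the arm, as the interface text tells. Its arguments: {"type":"object","properties":{"moves":{"type":"array"},"jaw":{"type":"number"}},"required":["moves"]}

```bash
mkdir -p pics; ls; python3 - <<'E'
from rig import *
import cv2, numpy as np
s=sense(); print(s)
a=get_image("top"); b=get_image("side")
cv2.imwrite("pics/top0.png",a); cv2.imwrite("pics/side0.png",b)
for n in("top","side","wrist"): print(n,camera_model(n))
print(tip_extent() if callable(tip_extent) else tip_extent)
E
```

```text
pics
{'clock': 0.0, 'qpos': array([ 1.10750640e+00,  2.07454221e-01,  1.54297183e+00, -6.75391716e-06,
        1.39348186e+00, -1.50476020e-01]), 'dq': array([-0.00038172, -0.00019583, -0.00020657, -0.0018654 , -0.0013163 ,
        0.00062719]), 'effort': array([ 5.04082582e-04, -3.83039761e+01, -2.91594011e+01, -1.16210817e-04,
        1.03996307e-02,  9.06563912e-06]), 'ee_pos': array([176.63065719, 546.46015203, 255.09777584]), 'tool_rot': array([ 1.55769337e-01,  9.87792779e-01, -1.10454894e-03, -3.46538802e-04]), 'wrist_force': array([ 0.19546106, -0.3902029 , -0.55865894]), 'moment': array([ 0.0002115 , -0.02035459,  0.03064713]), 'gripper_force': 0.0, 'finger_gap': 1.001743138284082}
top {'camera_matrix': array([[399.3223418 ,   0.        , 243.20025186],
       [  0.        , 399.3223418 , 195.06990602],
       [  0.        ,   0.        ,   1.        ]]), 'dist': array([-0.01423718,  0.        ,  0.        ,  0.        ,  0.        ]), 'rvec': array([ 2.12671605, -2.11687471,  0.21133443]), 'tvec': array([ -59.21618568,  539.61419669, 1121.1323737 ])}
side {'camera_matrix': 
[... 271 characters left out ...]
05912,  0.28842128]), 'tvec': array([-500.69540781,  133.967405  , 1006.4082928 ])}
wrist {'camera_matrix': array([[300.4825748 ,   0.        , 251.89897175],
       [  0.        , 300.4825748 , 190.05270857],
       [  0.        ,   0.        ,   1.        ]]), 'dist': array([-0.06111218,  0.        ,  0.        ,  0.        ,  0.        ]), 'mount': array([[-4.26096394e-04, -9.65802581e-01, -2.59278214e-01,
         6.52852390e+01],
       [ 9.99999832e-01, -5.13601377e-04,  2.69753529e-04,
         3.63382632e-02],
       [-3.93694303e-04, -2.59278055e-01,  9.65802638e-01,
        -1.16721147e+02],
       [ 0.00000000e+00,  0.00000000e+00,  0.00000000e+00,
         1.00000000e+00]])}
25.0
```

View pics/top0.png

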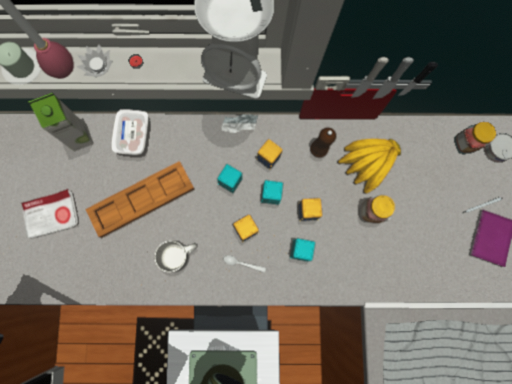

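View pics/side0.png

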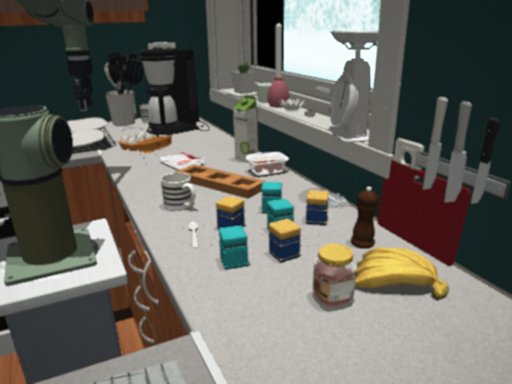

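The three tins are the yellow/brass-lidded, dark blue ones at top pixels (270,152), (311,208) and (246,227). The lookalikes are turquoise at (230,177), (272,191) and (303,249). Other yellow things are the jam jar (380,208) and the bananas (370,162). The caddy is at (140,200), the mug at (172,255) and the mill at (322,142). Next I'll measure.

```bash
cat > h.py <<'E'
import cv2, numpy as np
from rig import *
from scipy.spatial.transform import Rotation as R
def cam(name,s=None):
    m=camera_model(name)
    if name=="wrist":
        T=np.eye(4);T[:3,:3]=R.from_quat(s["tool_rot"]).as_matrix();T[:3,3]=s["ee_pos"]
        T=T@m["mount"]; return m["camera_matrix"],m["dist"],T[:3,:3],T[:3,3]
    r=cv2.Rodrigues(m["rvec"])[0]; return m["camera_matrix"],m["dist"],r.T,-r.T@m["tvec"]
def plane(c,px,z):
    K,d,Rm,t=c
    u=cv2.undistortPoints(np.float64(px).reshape(-1,1,2),K,d)[:,0]
    v=np.c_[u,np.ones(len(u))]@Rm.T
    return (t+v*((z-t[2])/v[:,2])[:,None])[:,:2]
def proj(c,P):
    K,d,Rm,t=c
    return cv2.projectPoints(np.float64(P).reshape(-1,1,3),cv2.Rodrigues(Rm.T)[0],-Rm.T@t,K,d)[0][:,0]
def rect(P):  # centre, size, yaw mod 90
    (x,y),(w,h),a=cv2.minAreaRect(np.float32(P)); return np.round([x,y,w,h,a],1)
def delta(s,pos,yaw,zdown=True):
    """tool-frame move (cm, deg rotvec) from measured pose to TCP pos, tool down with y-axis at world yaw deg"""
    R0=R.from_quat(s["tool_rot"])
    best=None
    for k in(0,180):
        a=np.radians(yaw+k); y=np.array([np.cos(a),np.sin(a),0]); z=np.array([0,0,-1.]); x=np.cross(y,z)
        rv=(R0.inv()*R.from_matrix(np.c_[x,y,z])).as_rotvec(degrees=True)
        if best is None or np.linalg.norm(rv)<np.linalg.norm(best): best=rv
    return np.round(R0.inv().apply(np.array(pos)-s["ee_pos"])/10,2),np.round(best,1)
def blobs(img,lo,hi,amin=60):
    m=cv2.inRange(cv2.cvtColor(img,cv2.COLOR_BGR2HSV),lo,hi)
    return [c for c in cv2.findContours(m,cv2.RETR_EXTERNAL,cv2.CHAIN_APPROX_NONE)[0] if cv2.contourArea(c)>amin]
E
python3 - <<'E'
from h import *
a=cv2.imread("pics/top0.png"); c=cam("top")
for n,lo,hi,z in(("yellow",(18,120,110),(32,255,255),80),("turq",(80,120,80),(95,255,255),80),("wood",(5,110,60),(18,230,255),30)):
    for b in blobs(a,lo,hi):
        p=b[:,0]; 
        if p[:,1].max()>290: continue
        P=plane(c,p,z); print(n,p.mean(0).round(),rect(P))
print("mug,mill,jar",plane(c,[[172,255]],90),plane(c,[[327,134]],150),plane(c,[[381,208]],110))
print(delta(sense(),[0,0,0],0), R.from_quat(sense()["tool_rot"]).as_matrix().round(3))
crop=cv2.resize(a[120:270,70:400],None,fx=2.4,fy=2.4,interpolation=cv2.INTER_CUBIC); cv2.imwrite("pics/crop0.png",crop)
E
```

```text
yellow [246. 227.] [442.7 -63.7  56.5  55.5  30.1]
yellow [311. 208.] [ 4.995e+02 -2.516e+02  5.500e+01  5.480e+01  3.000e-01]
yellow [382. 206.] [ 503.4 -457.1   63.3   66.9   86.7]
yellow [270. 151.] [ 667.2 -134.    55.3   55.1   51.4]
yellow [367. 162.] [ 650.6 -430.4  145.5  177.    43. ]
yellow [484. 132.] [ 732.1 -777.1   61.6   65.3   42.9]
turq [303. 250.] [ 380.6 -224.3   57.9   56.    78.9]
turq [271. 192.] [ 545.3 -138.7   55.5   63.5   83. ]
turq [230. 177.] [588.2 -16.6  58.7  58.5  58.6]
wood [139. 199.] [532.3 253.1  98.1 313.5  28.6]
wood [328. 135.] [ 7.352e+02 -3.171e+02  3.900e+01  4.090e+01  4.000e-01]
mug,mill,jar [[362.84669498 139.41261428]] [[ 694.9753876  -288.52303503]] [[ 493.90098158 -440.38415727]]
(array([-2.000e-02, -5.738e+01,  2.564e+01]), array([-0.1,  0.1, 72.1])) [[-0.951  0.308 -0.001]
 [ 0.308  0.951 -0.002]
 [ 0.    -0.002 -1.   ]]
```

View pics/crop0.png

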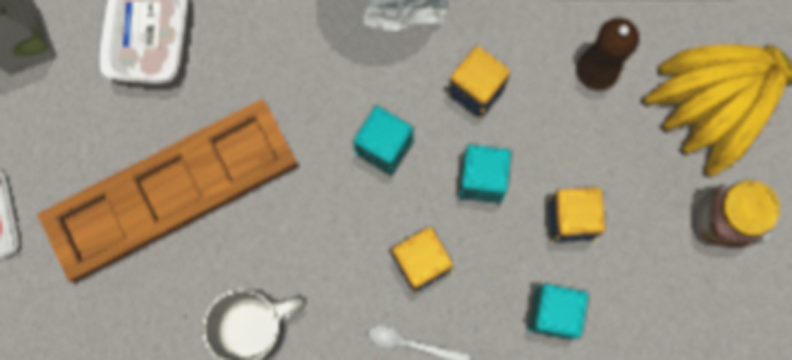

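The crop confirms it: the three yellow-lidded tins show dark blue sides, and the turquoise ones are the decoys. I'll take a closer look at the caddy on the way.

```bash
cat >> h.py <<'E'
def plan(p,yaw,way):
    """p,yaw: start TCP & yaw of tool y (deg); way: list of (x,y,z,yaw). prints per-call final row (cm, deg)"""
    for (x,y,z,w) in way:
        dw=(w-yaw+90)%180-90; d=np.array([x,y,z])-p
        n=int(max(np.ceil(np.linalg.norm(d)/240),np.ceil(abs(dw)/41),1))
        for i in range(n):
            a=np.radians(yaw+dw*i/n); Y=np.array([np.cos(a),np.sin(a),0]);Z=np.array([0,0,-1.]);X=np.cross(Y,Z)
            print(np.round([d@X/n/10,d@Y/n/10,d@Z/n/10],2),"wz",round(-dw/n,1))
        p=p+d; yaw=yaw+dw
    print("end",p,yaw)
def pose(s):
    y=R.from_quat(s["tool_rot"]).as_matrix()[:,1]; return s["ee_pos"],np.degrees(np.arctan2(y[1],y[0]))
E
python3 - <<'E'
from h import *
plan(np.array([176.9,547.1,256.3]),72.1,[(532,253,290,28.6)])
E
```

```text
[-21.42  -8.54  -1.68] wz 21.7
[-2.305e+01  1.000e-02 -1.680e+00] wz 21.7
end [532. 253. 290.] 28.6
```

Call:
step_arm(
  moves=[
    [-4.3,-1.7,-0.34,0,0,4.4],
    [-8.6,-3.4,-0.68,0,0,8.7],
    [-12.9,-5.1,-1.0,0,0,13],
    [-17.1,-6.8,-1.35,0,0,17.4],
    [-21.4,-8.5,-1.7,0,0,21.7],
  ],
)

```text
clock: 0.6
ee_pos: [355.2, 398.9, 272.9]
tool_rot: [0.34, 0.94, -0.0, -0.0]
wrist_force: [0.3, 0.5, -0.2]
finger_gap: 1.0
gripper_force: 0.0
```

Call:
step_arm(
  moves=[
    [-4.8,0,-0.34,0,0,4.4],
    [-10,0,-0.68,0,0,8.7],
    [-15,0,-1.0,0,0,13],
    [-20,0,-1.35,0,0,17.4],
    [-23,0,-1.7,0,0,21.7],
  ],
)

```text
clock: 1.1
ee_pos: [533.6, 250.9, 289.7]
tool_rot: [0.512, 0.859, -0.001, 0.0]
wrist_force: [0.3, 0.7, 0.1]
finger_gap: 0.996
gripper_force: 0.0
```

Call:
step_arm(
  moves=[
    [0,0,0,0,0,0],
    [0,0,0,0,0,0],
    [0,0,0,0,0,0],
    [0,0,0,0,0,0],
    [0,0,0,0,0,0],
  ],
)

```text
clock: 1.6
ee_pos: [530.6, 254.7, 290.2]
tool_rot: [0.509, 0.861, -0.0, -0.0]
wrist_force: [-0.3, -0.6, 0.5]
finger_gap: 1.001
gripper_force: 0.0
```

```bash
python3 - <<'E'
from h import *
s=sense(); a=get_image("wrist"); cv2.imwrite("pics/w1.png",a); c=cam("wrist",s)
print(pose(s),s["wrist_force"],s["dq"].round(3),s["clock"])
for b in blobs(a,(5,110,60),(18,230,255),500): print(b[:,0].mean(0),rect(plane(c,b[:,0],30)))
for b in blobs(a,(18,120,110),(32,255,255),200): print("y",b[:,0].mean(0),rect(plane(c,b[:,0],80)))
e=proj(c,[(532.3+k*105*-.479,253.1+k*105*.878,30) for k in(1,0,-1)]);print(e)
E
```

```text
(array([530.63394895, 254.67328891, 290.21397524]), np.float64(28.794713278099103)) [-0.25536102 -0.64215141  0.52060652] [-0.004  0.003 -0.005 -0.002  0.001 -0.001] 1.6
[253.93450479 148.86421725] [532.9 255.3  94.8 312.5  28.7]
[[252.55386517  77.62573437]
 [252.28823468 164.60775394]
 [252.05297511 240.77426405]]
```

View pics/w1.png

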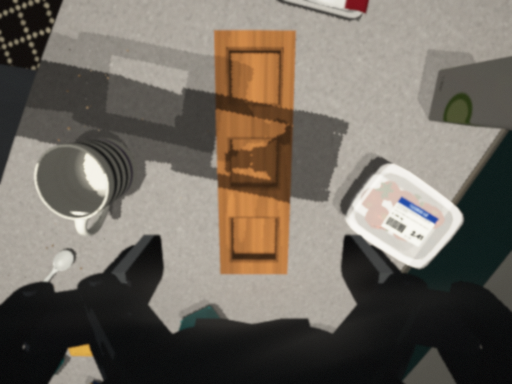

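The wrist view shows the caddy between columns 215–295 and rows 30–273, with pockets near (255,77), (254,161) and (254,240). Its size reads 94.8 × 312.5 mm, which fits. On to tin A.

```bash
python3 - <<'E'
from h import *
p,y=pose(sense())
plan(p,y,[(442.7,-63.7,250,30.1)])
E
```

```text
[-11.83 -11.52   2.01] wz -0.7
[-11.69 -11.66   2.01] wz -0.7
end [442.7 -63.7 250. ] 30.099999999999998
```

Call:
step_arm(
  moves=[
    [-2.4,-2.3,0.4,0,0,-0.1],
    [-4.8,-4.6,0.8,0,0,-0.3],
    [-7.1,-6.9,1.2,0,0,-0.4],
    [-9.5,-9.2,1.6,0,0,-0.6],
    [-11.8,-11.5,2.0,0,0,-0.7],
  ],
)

```text
clock: 2.15
ee_pos: [486.6, 94.4, 270.3]
tool_rot: [0.504, 0.864, 0.0, 0.0]
wrist_force: [0.2, -0.1, -0.1]
finger_gap: 1.0
gripper_force: 0.0
```

Call:
step_arm(
  moves=[
    [-2.9,-2.9,0.4,0,0,-0.1],
    [-5.8,-5.8,0.8,0,0,-0.3],
    [-8.7,-8.7,1.2,0,0,-0.4],
    [-11.7,-11.7,1.6,0,0,-0.6],
    [-11.7,-11.7,2.0,0,0,-0.7],
  ],
)

```text
clock: 2.65
ee_pos: [441.8, -67.9, 250.4]
tool_rot: [0.502, 0.865, -0.001, 0.001]
wrist_force: [-0.3, 0.9, -0.0]
finger_gap: 1.002
gripper_force: 0.0
```

Call:
step_arm(
  moves=[
    [0,0,0,0,0,0],
    [0,0,0,0,0,0],
    [0,0,0,0,0,0],
    [0,0,0,0,0,0],
    [0,0,0,0,0,0],
  ],
)

```text
clock: 3.15
ee_pos: [443.0, -63.5, 250.4]
tool_rot: [0.499, 0.867, 0.0, 0.0]
wrist_force: [-0.3, 0.1, 0.1]
finger_gap: 0.999
gripper_force: 0.0
```

```bash
cat > tin.py <<'E'
from h import *
import sys
s=sense(); a=get_image("wrist"); cv2.imwrite(sys.argv[1],a); c=cam("wrist",s)
p,y=pose(s); print(p,y,s["wrist_force"],s["clock"])
for b in blobs(a,(18,120,90),(32,255,255),200):
    r=rect(plane(c,b[:,0],80)); print("y",b[:,0].mean(0),r)
E
python3 tin.py pics/wA.png
```

```text
[443.04318729 -63.54695985 250.44124439] 30.183718470732753 [-0.34751503  0.05459983  0.11268128] 3.15
y [252.91469194 176.10900474] [442.4 -61.7  53.8  54.   30.2]
```

View pics/wA.png

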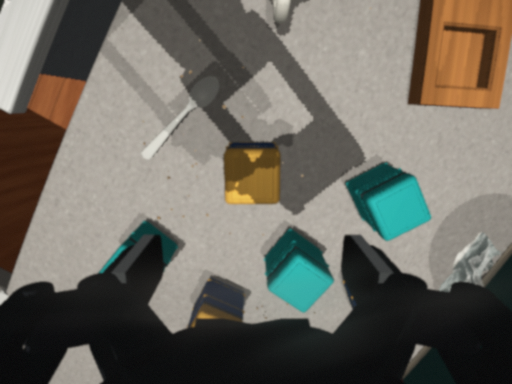

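Tin A is centred at (253,176). The measured pose is (442.4, −61.7), yaw 30.2, size 54 × 54 mm, which is consistent. I'll descend, grip, lift a little and feel the weight.

Call:
step_arm(
  moves=[
    [0.2,0,4.5,0,0,0],
    [0.2,0,9,0,0,0],
    [0.2,0,13.5,0,0,0],
    [0.2,0,17,0,0,0],
    [0.2,0,18.4,0,0,0],
  ],
)

```text
clock: 3.7
ee_pos: [438.8, -61.3, 62.6]
tool_rot: [0.499, 0.866, -0.001, -0.004]
wrist_force: [-0.6, 0.1, 0.7]
finger_gap: 1.004
gripper_force: 0.0
```

Call:
step_arm(
  moves=[
    [0,0,0,0,0,0],
    [0,0,0,0,0,0],
    [0,0,0,0,0,0],
    [0,0,0,0,0,0],
    [0,0,0,0,0,0],
  ],
  jaw=0,
)

```text
clock: 4.2
ee_pos: [442.5, -62.8, 67.2]
tool_rot: [0.499, 0.866, 0.0, 0.001]
wrist_force: [-0.9, -0.2, 0.2]
finger_gap: 0.65
gripper_force: 64.9
```

Call:
step_arm(
  moves=[
    [0,0,0,0,0,0],
    [0,0,0,0,0,0],
    [0,0,0,0,0,0],
    [0,0,0,0,0,0],
    [0,0,0,0,0,0],
  ],
)

```text
clock: 4.7
ee_pos: [442.5, -62.8, 67.2]
tool_rot: [0.499, 0.866, 0.0, 0.001]
wrist_force: [-1.9, 1.3, 5.6]
finger_gap: 0.643
gripper_force: 65.3
```

Call:
step_arm(
  moves=[
    [0,0,-0.8,0,0,0],
    [0,0,-2.5,0,0,0],
    [0,0,-4.5,0,0,0],
    [0,0,-6,0,0,0],
    [0,0,-7,0,0,0],
  ],
)

```text
clock: 5.2
ee_pos: [441.9, -62.7, 137.3]
tool_rot: [0.499, 0.866, 0.0, 0.0]
wrist_force: [-0.4, -0.1, -1.9]
finger_gap: 0.646
gripper_force: 64.6
```

Call:
step_arm(
  moves=[
    [0,0,-2.5,0,0,0],
    [0,0,-5.5,0,0,0],
    [0,0,-8.5,0,0,0],
    [0,0,-10,0,0,0],
    [0,0,-11,0,0,0],
  ],
)

```text
clock: 5.7
ee_pos: [442.0, -62.7, 247.6]
tool_rot: [0.499, 0.866, 0.0, 0.001]
wrist_force: [-0.7, -0.7, -2.3]
finger_gap: 0.647
gripper_force: 64.6
```

Call:
step_arm(
  moves=[
    [0,0,0,0,0,0],
    [0,0,0,0,0,0],
    [0,0,0,0,0,0],
    [0,0,0,0,0,0],
    [0,0,0,0,0,0],
  ],
)

```text
clock: 6.2
ee_pos: [441.3, -62.5, 245.4]
tool_rot: [0.499, 0.866, -0.0, -0.001]
wrist_force: [1.0, 0.1, -2.0]
finger_gap: 0.653
gripper_force: 64.6
```

```bash
cat > st.py <<'E'
from h import *
import sys
s=sense(); p,y=pose(s); print(p.round(1),round(y,2),"F",s["wrist_force"].round(2),"M",s["moment"].round(3),"gap",round(s["finger_gap"],3),"gf",round(s["gripper_force"],1),s["clock"],"q",s["qpos"].round(2))
if len(sys.argv)>1: plan(p,y,eval(sys.argv[1]))
E
python3 st.py "[(582.3,163.2,250,28.7),(582.3,163.2,90,28.7)]"
```

```text
[441.3 -62.5 245.4] 30.08 F [ 1.04  0.09 -2.  ] M [ 0.009 -0.038 -0.028] gap 0.653 gf 64.6 6.2 q [-0.34 -0.06  1.85 -0.    1.35 -0.86]
[ 6.23 11.76 -0.23] wz 0.7
[ 6.37 11.68 -0.23] wz 0.7
[ 0.  0. 16.] wz -0.0
end [582.3 163.2  90. ] 28.700000000000003
```

Tin A weighs about 2 N, so it's a light one. Carrying it to the right pocket (hole2).

Call:
step_arm(
  moves=[
    [0.9,1.7,0,0,0,0.1],
    [2.5,4.7,0,0,0,0.3],
    [4.1,7.7,0,0,0,0.5],
    [5.5,10.3,0,0,0,0.6],
    [6.3,11.7,0,0,0,0.7],
  ],
)

```text
clock: 6.7
ee_pos: [512.3, 52.4, 245.9]
tool_rot: [0.504, 0.864, 0.0, -0.0]
wrist_force: [0.3, -0.7, -2.7]
finger_gap: 0.645
gripper_force: 64.9
```

Call:
step_arm(
  moves=[
    [1.5,2.7,0,0,0,0.2],
    [3.3,6,0,0,0,0.4],
    [4.8,8.7,0,0,0,0.5],
    [5.8,10.8,0,0,0,0.6],
    [6.3,11.7,0,0,0,0.7],
  ],
)

```text
clock: 7.2
ee_pos: [583.1, 164.5, 245.5]
tool_rot: [0.509, 0.861, -0.0, -0.0]
wrist_force: [-0.1, -0.4, -4.0]
finger_gap: 0.645
gripper_force: 64.9
```

Call:
step_arm(
  moves=[
    [0,0,2.5,0,0,0],
    [0,0,6,0,0,0],
    [0,0,9.5,0,0,0],
    [0,0,12,0,0,0],
    [0,0,13.5,0,0,0],
  ],
)

```text
clock: 7.7
ee_pos: [580.2, 161.9, 108.1]
tool_rot: [0.51, 0.86, -0.002, -0.002]
wrist_force: [-0.1, -0.7, -3.1]
finger_gap: 0.647
gripper_force: 65.0
```

Call:
step_arm(
  moves=[
    [0,0,0,0,0,0],
    [0,0,0,0,0,0],
    [0,0,0,0,0,0],
    [0,0,0,0,0,0],
    [0,0,0,0,0,0],
  ],
)

```text
clock: 8.2
ee_pos: [583.4, 162.9, 112.8]
tool_rot: [0.51, 0.86, 0.001, 0.001]
wrist_force: [0.5, 0.1, -2.1]
finger_gap: 0.648
gripper_force: 64.9
```

```bash
python3 st.py "[(583,162,76,28.7)]"; python3 - <<'E'
from h import *
s=sense();a=get_image("wrist");cv2.imwrite("pics/w2.png",a)
E
```

```text
[583.4 162.9 112.8] 28.68 F [ 0.52  0.07 -2.05] M [ 0.002 -0.011  0.008] gap 0.648 gf 64.9 8.2 q [ 0.13  0.42  1.59 -0.    1.14 -0.37]
[-0.06 -0.08  3.68] wz -0.0
end [583. 162.  76.] 28.699999999999992
```

View pics/w2.png

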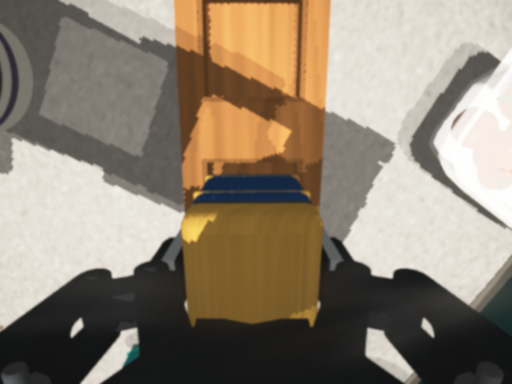

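The tin (columns 184–322, centre 253) lines up with the caddy (180–325, centre 252.5). I'll insert it gently.

Call:
step_arm(
  moves=[
    [0,-0.05,0.5,0,0,0],
    [0,-0.05,1.1,0,0,0],
    [0,-0.05,1.7,0,0,0],
    [0,-0.05,2.3,0,0,0],
    [0,-0.05,2.6,0,0,0],
  ],
)

```text
clock: 8.75
ee_pos: [581.2, 162.5, 83.9]
tool_rot: [0.51, 0.86, -0.001, -0.001]
wrist_force: [1.3, -0.8, -3.2]
finger_gap: 0.652
gripper_force: 64.9
```

Call:
step_arm(
  moves=[
    [0,0,0.3,0,0,0],
    [0,0,0.6,0,0,0],
    [0,0,0.9,0,0,0],
    [0,0,1.0,0,0,0],
    [0,0,1.0,0,0,0],
  ],
)

```text
clock: 9.25
ee_pos: [582.2, 162.6, 75.4]
tool_rot: [0.51, 0.86, 0.0, 0.0]
wrist_force: [-0.4, 0.6, -2.4]
finger_gap: 0.652
gripper_force: 65.1
```

Call:
step_arm(
  moves=[
    [0,0,0,0,0,0],
    [0,0,0,0,0,0],
    [0,0,0,0,0,0],
    [0,0,0,0,0,0],
    [0,0,0,0,0,0],
  ],
  jaw=100,
)

```text
clock: 9.75
ee_pos: [582.2, 162.6, 75.5]
tool_rot: [0.51, 0.86, 0.0, 0.0]
wrist_force: [-0.5, -0.4, 0.2]
finger_gap: 1.002
gripper_force: 0.0
```

Call:
step_arm(
  moves=[
    [0,0,-1.5,0,0,0],
    [0,0,-5,0,0,0],
    [0,0,-10,0,0,0],
    [0,0,-15,0,0,0],
    [0,0,-17.5,0,0,0],
  ],
)

```text
clock: 10.25
ee_pos: [584.4, 162.9, 257.7]
tool_rot: [0.51, 0.86, 0.003, 0.004]
wrist_force: [1.2, -0.5, 0.1]
finger_gap: 1.001
gripper_force: 0.0
```

Call:
step_arm(
  moves=[
    [0,0,0,0,0,0],
    [0,0,0,0,0,0],
    [0,0,0,0,0,0],
    [0,0,0,0,0,0],
    [0,0,0,0,0,0],
  ],
)

```text
clock: 10.75
ee_pos: [581.2, 162.5, 248.4]
tool_rot: [0.51, 0.86, -0.001, -0.001]
wrist_force: [0.5, 0.0, -0.7]
finger_gap: 1.0
gripper_force: 0.0
```

```bash
python3 tin.py pics/w3.png; python3 st.py "[(499.5,-250,250,0.3)]"
```

```text
[581.15573099 162.45081669 248.43930672] 28.67803767944248 [ 0.54254293  0.01221864 -0.69830557] 10.75
y [251.51101322 177.41409692] [580.8 165.   56.2  61.6  28.7]
[581.3 162.5 248.7] 28.68 F [0.56 0.17 0.22] M [ 0.056 -0.002  0.021] gap 1.004 gf 0.0 10.8 q [ 0.13  0.27  1.47 -0.    1.4  -0.37]
[-16.13 -13.49  -0.06] wz 14.2
[-18.94  -9.12  -0.06] wz 14.2
end [ 499.5 -250.   250. ] 0.3000000000000007
```

View pics/w3.png

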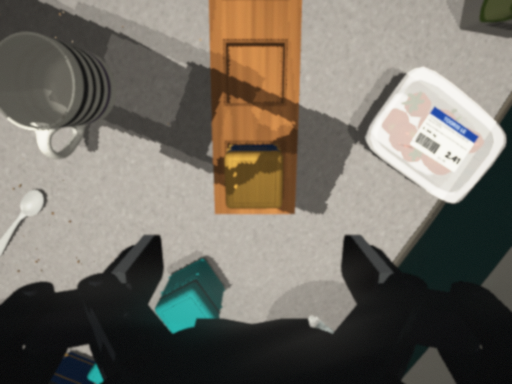

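Tin A sits in its pocket at (252,177). On to tin B.

Call:
step_arm(
  moves=[
    [-2.5,-2,0,0,0,2.8],
    [-6,-5,0,0,0,5.7],
    [-9.5,-8,0,0,0,8.5],
    [-13,-10.8,0,0,0,11.4],
    [-16.1,-13.5,0,0,0,14.2],
  ],
)

```text
clock: 11.3
ee_pos: [540.2, -45.2, 249.8]
tool_rot: [0.613, 0.79, -0.0, -0.0]
wrist_force: [-0.7, 0.3, -0.7]
finger_gap: 1.0
gripper_force: 0.0
```

Call:
step_arm(
  moves=[
    [-4,-1.9,0,0,0,2.8],
    [-8,-3.8,0,0,0,5.7],
    [-12,-5.8,0,0,0,8.5],
    [-16,-7.7,0,0,0,11.4],
    [-18.9,-9.1,0,0,0,14.2],
  ],
)

```text
clock: 11.8
ee_pos: [499.0, -251.8, 249.8]
tool_rot: [0.707, 0.707, -0.0, -0.0]
wrist_force: [0.5, -0.3, 0.6]
finger_gap: 1.006
gripper_force: 0.0
```

Call:
step_arm(
  moves=[
    [0,0,0,0,0,0],
    [0,0,0,0,0,0],
    [0,0,0,0,0,0],
    [0,0,0,0,0,0],
    [0,0,0,0,0,0],
  ],
)

```text
clock: 12.3
ee_pos: [500.3, -248.0, 250.2]
tool_rot: [0.705, 0.71, 0.0, -0.0]
wrist_force: [-0.2, -0.6, 0.5]
finger_gap: 1.002
gripper_force: 0.0
```

```bash
python3 tin.py pics/wB.png
```

```text
[ 500.30169341 -248.04864611  250.23894688] 0.3893988854657392 [-0.20859976 -0.59848114  0.54553914] 12.3
y [324.20095694 301.88995215] [ 585.2 -390.6   67.5   69.4   44.6]
y [248.53881279 180.74429224] [ 4.991e+02 -2.519e+02  5.400e+01  5.250e+01  4.000e-01]
y [431.08888889  59.22222222] [ 664.4 -135.2   56.6   55.2   51.6]
```

Call:
step_arm(
  moves=[
    [-0.37,-0.12,4.5,0,0,0],
    [-0.37,-0.12,9,0,0,0],
    [-0.37,-0.12,13.5,0,0,0],
    [-0.37,-0.12,17,0,0,0],
    [-0.37,-0.12,18.4,0,0,0],
  ],
)

```text
clock: 12.85
ee_pos: [496.3, -250.5, 62.2]
tool_rot: [0.705, 0.709, -0.001, -0.004]
wrist_force: [0.4, -1.0, -0.2]
finger_gap: 1.003
gripper_force: 0.0
```

Call:
step_arm(
  moves=[
    [0,0,0,0,0,0],
    [0,0,0,0,0,0],
    [0,0,0,0,0,0],
    [0,0,0,0,0,0],
    [0,0,0,0,0,0],
  ],
  jaw=0,
)

```text
clock: 13.35
ee_pos: [500.4, -253.9, 68.5]
tool_rot: [0.705, 0.709, 0.0, 0.002]
wrist_force: [0.5, 0.6, 5.2]
finger_gap: 0.652
gripper_force: 65.5
```

Call:
step_arm(
  moves=[
    [0,0,0,0,0,0],
    [0,0,0,0,0,0],
    [0,0,0,0,0,0],
    [0,0,0,0,0,0],
    [0,0,0,0,0,0],
  ],
)

```text
clock: 13.85
ee_pos: [500.4, -253.9, 68.5]
tool_rot: [0.705, 0.709, 0.0, 0.002]
wrist_force: [-0.2, 0.8, 5.9]
finger_gap: 0.652
gripper_force: 65.8
```

Call:
step_arm(
  moves=[
    [0,0,-0.8,0,0,0],
    [0,0,-2.5,0,0,0],
    [0,0,-4.5,0,0,0],
    [0,0,-6,0,0,0],
    [0,0,-7,0,0,0],
  ],
)

```text
clock: 14.35
ee_pos: [498.5, -252.8, 136.9]
tool_rot: [0.705, 0.709, -0.0, -0.0]
wrist_force: [1.3, 1.0, -6.4]
finger_gap: 0.647
gripper_force: 64.9
```

Call:
step_arm(
  moves=[
    [0,0,-2.5,0,0,0],
    [0,0,-5.5,0,0,0],
    [0,0,-8.5,0,0,0],
    [0,0,-10,0,0,0],
    [0,0,-11,0,0,0],
  ],
)

```text
clock: 14.85
ee_pos: [498.9, -253.0, 247.3]
tool_rot: [0.705, 0.709, 0.0, 0.001]
wrist_force: [0.2, -0.1, -7.0]
finger_gap: 0.65
gripper_force: 65.3
```

Call:
step_arm(
  moves=[
    [0,0,0,0,0,0],
    [0,0,0,0,0,0],
    [0,0,0,0,0,0],
    [0,0,0,0,0,0],
    [0,0,0,0,0,0],
  ],
)

```text
clock: 15.35
ee_pos: [498.4, -252.6, 245.2]
tool_rot: [0.705, 0.709, -0.0, -0.001]
wrist_force: [-0.3, 0.2, -6.5]
finger_gap: 0.651
gripper_force: 65.3
```

```bash
python3 st.py "[(532.7,254.7,246,28.7)]"
```

```text
[ 498.4 -252.6  245.2] 0.28 F [-0.33  0.19 -6.5 ] M [ 0.004 -0.037  0.039] gap 0.651 gf 65.3 15.35 q [-0.62  0.18  1.59 -0.    1.37 -0.63]
[16.91  1.23 -0.03] wz -9.5
[16.47  3.99 -0.03] wz -9.5
[15.59  6.65 -0.03] wz -9.5
end [532.7 254.7 246. ] 28.699999999999992
```

Tin B pulls about 6.6 N, so it's the heavy one. Carrying it to the middle pocket.

Call:
step_arm(
  moves=[
    [1.5,0.1,0,0,0,-1],
    [4.5,0.3,0,0,0,-3],
    [8.5,0.6,0,0,0,-5],
    [12.7,0.9,0,0,0,-7.5],
    [16.9,1.2,0,0,0,-9.5],
  ],
)

```text
clock: 15.85
ee_pos: [509.7, -81.6, 246.3]
tool_rot: [0.644, 0.765, 0.0, -0.0]
wrist_force: [0.1, 0.4, -6.8]
finger_gap: 0.653
gripper_force: 65.1
```

Call:
step_arm(
  moves=[
    [3.3,0.8,0,0,0,-1.9],
    [6.6,1.6,0,0,0,-3.8],
    [9.9,2.4,0,0,0,-5.7],
    [13.2,3.2,0,0,0,-7.6],
    [16.5,4.0,0,0,0,-9.5],
  ],
)

```text
clock: 16.35
ee_pos: [520.7, 87.8, 246.4]
tool_rot: [0.578, 0.816, 0.0, -0.0]
wrist_force: [1.3, -0.6, -7.9]
finger_gap: 0.647
gripper_force: 65.2
```

Call:
step_arm(
  moves=[
    [4,1.7,0,0,0,-2.3],
    [8,3.4,0,0,0,-4.6],
    [11.5,4.9,0,0,0,-7],
    [14,6,0,0,0,-8.5],
    [15.4,6.6,0,0,0,-9.5],
  ],
)

```text
clock: 16.85
ee_pos: [531.9, 255.8, 246.2]
tool_rot: [0.507, 0.862, 0.0, -0.0]
wrist_force: [0.7, -0.8, -6.9]
finger_gap: 0.655
gripper_force: 65.2
```

Call:
step_arm(
  moves=[
    [0,0,2.5,0,0,0],
    [0,0,6,0,0,0],
    [0,0,9.5,0,0,0],
    [0,0,12,0,0,0],
    [0,0,13,0,0,0],
  ],
)

```text
clock: 17.35
ee_pos: [530.0, 251.5, 112.6]
tool_rot: [0.509, 0.861, -0.003, -0.002]
wrist_force: [-0.8, -0.5, -7.1]
finger_gap: 0.653
gripper_force: 65.1
```

Call:
step_arm(
  moves=[
    [0,0,0,0,0,0],
    [0,0,0,0,0,0],
    [0,0,0,0,0,0],
    [0,0,0,0,0,0],
    [0,0,0,0,0,0],
  ],
)

```text
clock: 17.85
ee_pos: [533.6, 252.9, 117.6]
tool_rot: [0.509, 0.861, 0.001, 0.001]
wrist_force: [-0.4, -0.1, -6.9]
finger_gap: 0.648
gripper_force: 65.1
```

```bash
python3 st.py "[(533.6,252.5,76.5,28.7)]"; python3 tin.py pics/w4.png
```

```text
[533.6 252.9 117.6] 28.78 F [-0.38 -0.12 -6.88] M [-0.052 -0.026 -0.033] gap 0.648 gf 65.1 17.85 q [ 0.3   0.38  1.62 -0.    1.13 -0.21]
[-0.04 -0.02  4.11] wz 0.1
end [533.6 252.5  76.5] 28.700000000000006
[533.64361291 252.92766406 117.63946141] 28.782389353053322 [-0.38199352 -0.1159247  -6.87788559] 17.85
y [252.26923077 262.02024291] [544.7 233.   77.6  83.5  31.3]
y [254.49074074  38.39814815] [487.4 340.1   7.2  17.9  29.1]
```

View pics/w4.png

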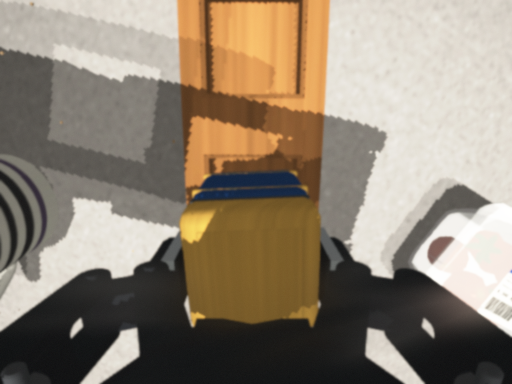

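The weight is 6.9 N, and the tin (centre column 252) is lined up with the caddy (182–327). Inserting.

Call:
step_arm(
  moves=[
    [0,0,0.7,0,0,0],
    [0,0,1.4,0,0,0],
    [0,0,2.1,0,0,0],
    [0,0,2.7,0,0,0],
    [0,0,3.0,0,0,0],
  ],
)

```text
clock: 18.4
ee_pos: [532.6, 252.6, 85.2]
tool_rot: [0.509, 0.861, -0.0, -0.0]
wrist_force: [0.4, 0.6, -7.4]
finger_gap: 0.652
gripper_force: 65.3
```

Call:
step_arm(
  moves=[
    [0,0,0.3,0,0,0],
    [0,0,0.6,0,0,0],
    [0,0,0.9,0,0,0],
    [0,0,1.1,0,0,0],
    [0,0,1.1,0,0,0],
  ],
)

```text
clock: 18.9
ee_pos: [533.0, 252.8, 76.6]
tool_rot: [0.509, 0.861, 0.0, 0.0]
wrist_force: [-3.5, -1.4, 1.6]
finger_gap: 0.647
gripper_force: 65.9
```

```bash
python3 st.py
```

```text
[533.  252.8  76.6] 28.79 F [-3.51 -1.38  1.63] M [-0.212  0.583  0.015] gap 0.647 gf 65.9 18.9 q [ 0.3   0.44  1.64 -0.    1.06 -0.21]
```

Contact with the floor came at 76.6, as predicted. Releasing, then on to tin C.

Call:
step_arm(
  moves=[
    [0,0,0,0,0,0],
    [0,0,0,0,0,0],
    [0,0,0,0,0,0],
    [0,0,0,0,0,0],
    [0,0,0,0,0,0],
  ],
  jaw=100,
)

```text
clock: 19.4
ee_pos: [533.1, 252.7, 75.4]
tool_rot: [0.509, 0.861, 0.0, 0.0]
wrist_force: [-0.1, 0.1, 0.5]
finger_gap: 1.0
gripper_force: 0.0
```

Call:
step_arm(
  moves=[
    [0,0,-1.5,0,0,0],
    [0,0,-5,0,0,0],
    [0,0,-10,0,0,0],
    [0,0,-15,0,0,0],
    [0,0,-17.5,0,0,0],
  ],
)

```text
clock: 19.9
ee_pos: [535.2, 253.5, 257.5]
tool_rot: [0.509, 0.861, 0.004, 0.003]
wrist_force: [0.9, 0.4, -0.0]
finger_gap: 1.006
gripper_force: 0.0
```

Call:
step_arm(
  moves=[
    [0,0,0,0,0,0],
    [0,0,0,0,0,0],
    [0,0,0,0,0,0],
    [0,0,0,0,0,0],
    [0,0,0,0,0,0],
  ],
)

```text
clock: 20.4
ee_pos: [532.0, 252.4, 248.5]
tool_rot: [0.509, 0.861, -0.001, -0.001]
wrist_force: [0.5, -0.8, -0.8]
finger_gap: 0.999
gripper_force: 0.0
```

```bash
python3 tin.py pics/w5.png; python3 st.py "[(666,-134,250,51.5)]"
```

```text
[531.99169909 252.41352038 248.47541568] 28.77774556640237 [ 0.45017434 -0.78337035 -0.77408197] 20.4
y [252.90909091 273.04278075] [582.5 162.2  55.5  57.9  28.8]
y [250.97835498 176.31168831] [531.1 256.   55.8  62.2  30.2]
[532.2 252.5 248.8] 28.78 F [ 0.25 -0.19  0.52] M [ 0.001 -0.008 -0.021] gap 1.001 gf 0.0 20.45 q [ 0.3   0.24  1.51 -0.    1.39 -0.21]
[-20.16  -3.44  -0.06] wz -11.4
[-19.09  -7.34  -0.06] wz -11.4
end [ 666. -134.  250.] 51.5
```

Call:
step_arm(
  moves=[
    [-3,-0.5,0,0,0,-1.6],
    [-7.5,-1.3,0,0,0,-4],
    [-12,-2,0,0,0,-7],
    [-16.2,-2.8,0,0,0,-9.2],
    [-20.2,-3.4,0,0,0,-11.4],
  ],
)

```text
clock: 20.95
ee_pos: [600.4, 57.5, 249.7]
tool_rot: [0.421, 0.907, -0.0, -0.0]
wrist_force: [-0.5, 1.0, 0.2]
finger_gap: 1.002
gripper_force: 0.0
```

Call:
step_arm(
  moves=[
    [-4,-1.5,0,0,0,-2.3],
    [-8,-3.1,0,0,0,-4.6],
    [-12,-4.6,0,0,0,-7],
    [-16,-6.1,0,0,0,-9.2],
    [-19.1,-7.3,0,0,0,-11.4],
  ],
)

```text
clock: 21.45
ee_pos: [668.0, -136.4, 249.4]
tool_rot: [0.329, 0.944, -0.0, -0.0]
wrist_force: [0.4, 0.1, 0.3]
finger_gap: 1.004
gripper_force: 0.0
```

Call:
step_arm(
  moves=[
    [0,0,0,0,0,0],
    [0,0,0,0,0,0],
    [0,0,0,0,0,0],
    [0,0,0,0,0,0],
    [0,0,0,0,0,0],
  ],
)

```text
clock: 21.95
ee_pos: [667.6, -132.4, 250.4]
tool_rot: [0.328, 0.945, 0.0, -0.0]
wrist_force: [-0.1, -0.5, 0.0]
finger_gap: 0.996
gripper_force: 0.0
```

```bash
python3 tin.py pics/wC.png; python3 st.py "[(666,-134,66,51.5)]"
```

```text
[ 667.62811894 -132.37643573  250.44736418] 51.675393155257346 [-0.08144523 -0.46693799  0.0068756 ] 21.95
y [ 47.57835821 266.96641791] [ 609.4 -376.1   98.7   76.7   44.4]
y [251.45116279 176.19534884] [ 665.8 -131.9   54.5   58.1   51.6]
[ 667.7 -132.5  250.5] 51.67 F [ 0.23 -0.74 -0.54] M [ 0.019 -0.009  0.05 ] gap 1.003 gf 0.0 22.0 q [-0.32  0.43  1.26  0.    1.45 -1.22]
[ 0.04 -0.22 18.45] wz 0.2
end [ 666. -134.   66.] 51.50000000000001
```

View pics/wC.png

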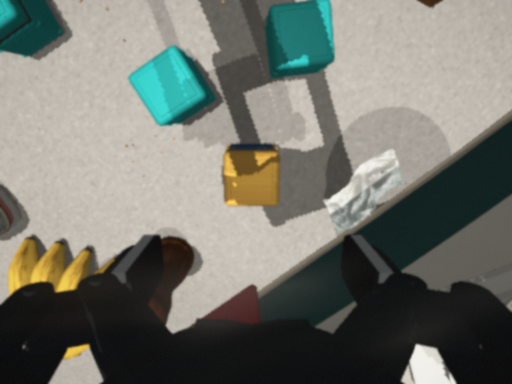

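The wrist view shows tin C at (252,176), decoys at (172,85) and (300,38), and the mill at (172,265), which is clear of the descent. The measured position matches the top camera within 2 mm.

Call:
step_arm(
  moves=[
    [0.1,-0.1,4.5,0,0,0],
    [0.1,-0.1,9,0,0,0],
    [0.1,-0.1,13.5,0,0,0],
    [0.1,-0.1,17,0,0,0],
    [0.1,-0.1,18.4,0,0,0],
  ],
)

```text
clock: 22.5
ee_pos: [663.0, -132.2, 61.3]
tool_rot: [0.329, 0.944, -0.0, -0.004]
wrist_force: [0.1, -0.4, -0.4]
finger_gap: 1.006
gripper_force: 0.0
```

Call:
step_arm(
  moves=[
    [0,0,0,0,0,0],
    [0,0,0,0,0,0],
    [0,0,0,0,0,0],
    [0,0,0,0,0,0],
    [0,0,0,0,0,0],
  ],
  jaw=0,
)

```text
clock: 23.0
ee_pos: [668.1, -134.5, 69.0]
tool_rot: [0.329, 0.944, 0.0, 0.002]
wrist_force: [0.1, 0.3, 4.5]
finger_gap: 0.65
gripper_force: 64.7
```

Call:
step_arm(
  moves=[
    [0,0,0,0,0,0],
    [0,0,0,0,0,0],
    [0,0,0,0,0,0],
    [0,0,0,0,0,0],
    [0,0,0,0,0,0],
  ],
)

```text
clock: 23.5
ee_pos: [668.1, -134.5, 69.0]
tool_rot: [0.329, 0.944, 0.0, 0.002]
wrist_force: [-0.3, 0.7, 6.2]
finger_gap: 0.649
gripper_force: 65.0
```

Call:
step_arm(
  moves=[
    [0,0,-0.8,0,0,0],
    [0,0,-2.5,0,0,0],
    [0,0,-4.5,0,0,0],
    [0,0,-6,0,0,0],
    [0,0,-7,0,0,0],
  ],
)

```text
clock: 24.0
ee_pos: [667.1, -134.2, 138.7]
tool_rot: [0.329, 0.944, 0.0, 0.001]
wrist_force: [-0.1, 0.5, -1.5]
finger_gap: 0.647
gripper_force: 64.1
```

Call:
step_arm(
  moves=[
    [0,0,-2.5,0,0,0],
    [0,0,-5.5,0,0,0],
    [0,0,-8.5,0,0,0],
    [0,0,-10,0,0,0],
    [0,0,-11,0,0,0],
  ],
)

```text
clock: 24.5
ee_pos: [666.8, -134.1, 248.2]
tool_rot: [0.329, 0.944, -0.0, 0.001]
wrist_force: [0.0, -0.3, -1.7]
finger_gap: 0.645
gripper_force: 64.2
```

Call:
step_arm(
  moves=[
    [0,0,0,0,0,0],
    [0,0,0,0,0,0],
    [0,0,0,0,0,0],
    [0,0,0,0,0,0],
    [0,0,0,0,0,0],
  ],
)

```text
clock: 25.0
ee_pos: [665.9, -133.8, 245.0]
tool_rot: [0.329, 0.944, -0.0, -0.001]
wrist_force: [-0.0, -0.8, -2.2]
finger_gap: 0.649
gripper_force: 64.1
```

```bash
python3 st.py "[(482.3,346.5,248,28.7)]"
```

```text
[ 665.9 -133.8  245. ] 51.58 F [-0.04 -0.82 -2.25] M [ 0.035  0.029 -0.045] gap 0.649 gf 64.1 25.0 q [-0.33  0.43  1.27 -0.    1.44 -1.23]
[14.74  8.74 -0.1 ] wz 7.6
[15.77  6.71 -0.1 ] wz 7.6
[16.52  4.55 -0.1 ] wz 7.6
end [482.3 346.5 248. ] 28.699999999999996
```

Tin C pulls about 2 N, so it's light and B is confirmed as the heaviest. Carrying C to the left pocket.

Call:
step_arm(
  moves=[
    [1.3,0.8,0,0,0,-0.0],
    [4,2.4,0,0,0,1.5],
    [7.5,4.4,0,0,0,3.5],
    [11.2,6.6,0,0,0,5.5],
    [14.7,8.7,0,0,0,7.6],
  ],
)

```text
clock: 25.5
ee_pos: [603.8, 28.0, 246.3]
tool_rot: [0.392, 0.92, 0.0, -0.0]
wrist_force: [0.5, 0.3, -2.2]
finger_gap: 0.648
gripper_force: 64.1
```

Call:
step_arm(
  moves=[
    [3.2,1.3,0,0,0,1.5],
    [6.3,2.7,0,0,0,3],
    [9.5,4,0,0,0,4.5],
    [12.6,5.4,0,0,0,6],
    [15.8,6.7,0,0,0,7.6],
  ],
)

```text
clock: 26.0
ee_pos: [542.3, 187.9, 246.5]
tool_rot: [0.451, 0.892, 0.0, -0.0]
wrist_force: [-0.0, 0.1, -2.4]
finger_gap: 0.65
gripper_force: 64.1
```

Call:
step_arm(
  moves=[
    [4.2,1.1,0,0,0,2],
    [8.4,2.3,0,0,0,4],
    [12.2,3.3,0,0,0,5.5],
    [15,4.1,0,0,0,7],
    [16.3,4.5,0,0,0,7.6],
  ],
)

```text
clock: 26.5
ee_pos: [480.6, 346.9, 246.4]
tool_rot: [0.508, 0.861, 0.0, -0.001]
wrist_force: [0.5, -0.6, -2.4]
finger_gap: 0.645
gripper_force: 64.2
```

Call:
step_arm(
  moves=[
    [0,0,2.5,0,0,0],
    [0,0,6,0,0,0],
    [0,0,9.5,0,0,0],
    [0,0,12,0,0,0],
    [0,0,13,0,0,0],
  ],
)

```text
clock: 27.0
ee_pos: [480.1, 343.1, 113.0]
tool_rot: [0.509, 0.861, -0.003, -0.002]
wrist_force: [-0.8, -0.2, -2.3]
finger_gap: 0.645
gripper_force: 64.1
```

Call:
step_arm(
  moves=[
    [0,0,0,0,0,0],
    [0,0,0,0,0,0],
    [0,0,0,0,0,0],
    [0,0,0,0,0,0],
    [0,0,0,0,0,0],
  ],
)

```text
clock: 27.5
ee_pos: [484.0, 344.1, 117.6]
tool_rot: [0.509, 0.861, 0.001, 0.001]
wrist_force: [-0.2, -0.2, -1.9]
finger_gap: 0.649
gripper_force: 64.1
```

```bash
python3 st.py "[(483.3,344.4,77,28.7)]"; python3 tin.py pics/w6.png
```

```text
[484.  344.1 117.6] 28.77 F [-0.22 -0.19 -1.87] M [-0.028  0.024 -0.02 ] gap 0.649 gf 64.1 27.5 q [ 0.47  0.39  1.61  0.    1.14 -0.03]
[ 0.06 -0.05  4.06] wz 0.1
end [483.3 344.4  77. ] 28.699999999999996
[484.01863173 344.07721449 117.56686527] 28.771100533254263 [-0.21860828 -0.19291732 -1.872673  ] 27.5
y [251.51926978 263.36916836] [494.9 324.5  77.4  80.6  28.6]
```

View pics/w6.png

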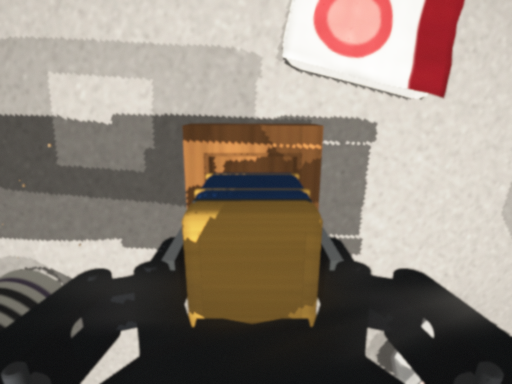

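```bash
python3 - <<'E'
from h import *
X=np.array([-.480,.877])
c=cam("wrist",sense()); a=cv2.imread("pics/w6.png")
g=a[100:210,240:265].astype(float).mean(1); print(g[15:110:1].round().astype(int)[[*range(5,14),*range(30,100)]].tolist()[:0])
h=cv2.cvtColor(a,cv2.COLOR_BGR2HSV)[100:215,235:270].astype(int); 
m=np.median(h,axis=1); print([(100+i,*m[i].astype(int)) for i in range(15,110,1) if 15<=i<=32 or 45<=i<=85])
for r,z in((125,30),(173,48.6),(174,48.6),(175,48.6)):
    P=plane(c,[[252,r]],z)[0]; print(r,P,(P-np.array([532.9,255.3]))@X)
E
```

```text
Traceback (most recent call last):
IndexError: index 95 is out of bounds for axis 0 with size 95
```

```bash
python3 - <<'E'
from h import *
X=np.array([-.480,.877])
c=cam("wrist",sense()); a=cv2.imread("pics/w6.png")
m=np.median(cv2.cvtColor(a,cv2.COLOR_BGR2HSV)[:,235:270],axis=1).astype(int)
print([(r,*m[r].tolist()) for r in [*range(118,132),*range(148,182)]])
for r,z in((122,30),(125,30),(173,48.6),(175,48.6)):
    P=plane(c,[[252,r]],z)[0]; print(r,P.round(1),((P-np.array([532.9,255.3]))@X).round(1))
E
```

```text
[(118, 18, 23, 117), (119, 18, 25, 96), (120, 19, 25, 92), (121, 18, 28, 90), (122, 16, 43, 89), (123, 14, 82, 89), (124, 13, 133, 89), (125, 13, 157, 94), (126, 14, 161, 98), (127, 14, 161, 100), (128, 14, 162, 100), (129, 14, 162, 100), (130, 14, 162, 100), (131, 14, 162, 99), (148, 14, 158, 210), (149, 15, 158, 210), (150, 15, 158, 209), (151, 15, 159, 205), (152, 14, 160, 194), (153, 14, 162, 176), (154, 14, 161, 168), (155, 14, 162, 175), (156, 14, 160, 192), (157, 14, 159, 202), (158, 14, 160, 200), (159, 14, 161, 172), (160, 14, 161, 135), (161, 14, 162, 108), (162, 14, 161, 102), (163, 14, 161, 99), (164, 14, 160, 99), (165, 14, 161, 98), (166, 14, 161, 99), (167, 14, 160, 99), (168, 14, 160, 99), (169, 14, 161, 98), (170, 14, 159, 97), (171, 13, 143, 91), (172, 11, 103, 79), (173, 10, 55, 65), (174, 150, 10, 55), (175, 111, 92, 58), (176, 109, 157, 60), (177, 108, 171, 60), (178, 108, 171, 61), (179, 108, 171, 60), (180, 109, 171, 61), (181, 108, 171, 61)]
122 [456.5 394.5] 158.8
125 [457.4 392.8] 156.8
173 [471.2 367.6] 128.1
175 [471.9 366.5] 126.8
```

```bash
python3 - <<'E'
from h import *
X=np.array([-.480,.877])
s=sense()
for f,p,zb,exp in(("w2",(583.4,162.9,112.8),45.6,-105),("w4",(533.64,252.93,117.64),49.1,0),("w6",(484.02,344.08,117.57),48.6,105)):
    t=dict(s); t["ee_pos"]=np.array(p); c=cam("wrist",t); a=cv2.imread(f"pics/{f}.png")
    m=np.median(cv2.cvtColor(a,cv2.COLOR_BGR2HSV)[:,235:270],axis=1).astype(int)
    r=next(i for i in range(150,215) if m[i,0]>95 and m[i,0]<125 and m[i,1]>80)-1
    P=plane(c,[[252,r]],zb)[0]; print(f,r,((P-np.array([532.9,255.3]))@X-exp).round(2))
E
```

```text
w2 176 24.85
w4 173 24.33
w6 174 22.35
```

Tin C sits about 2 mm farther back than A and B did, so I'll shift +0.25 cm along tool x and then insert.

Call:
step_arm(
  moves=[
    [0.25,-0.08,0.5,0,0,0],
    [0.25,-0.08,1.2,0,0,0],
    [0.25,-0.08,2.0,0,0,0],
    [0.25,-0.08,2.7,0,0,0],
    [0.25,-0.08,3.0,0,0,0],
  ],
)

```text
clock: 28.05
ee_pos: [480.8, 345.2, 84.8]
tool_rot: [0.509, 0.861, -0.001, -0.001]
wrist_force: [-0.5, -0.1, -3.1]
finger_gap: 0.647
gripper_force: 64.2
```

Call:
step_arm(
  moves=[
    [0,0,0.3,0,0,0],
    [0,0,0.6,0,0,0],
    [0,0,0.9,0,0,0],
    [0,0,1.0,0,0,0],
    [0,0,1.0,0,0,0],
  ],
)

```text
clock: 28.55
ee_pos: [481.6, 345.7, 77.0]
tool_rot: [0.509, 0.861, 0.0, 0.0]
wrist_force: [-1.9, -0.5, 3.0]
finger_gap: 0.649
gripper_force: 64.5
```

```bash
python3 st.py
```

```text
[481.6 345.7  77. ] 28.78 F [-1.86 -0.46  2.95] M [-0.118  0.382 -0.036] gap 0.649 gf 64.5 28.55 q [ 0.48  0.44  1.63  0.    1.06 -0.03]
```

Floor contact at the expected 77.0. Release, rise and look.

Call:
step_arm(
  moves=[
    [0,0,0,0,0,0],
    [0,0,0,0,0,0],
    [0,0,0,0,0,0],
    [0,0,0,0,0,0],
    [0,0,0,0,0,0],
  ],
  jaw=100,
)

```text
clock: 29.05
ee_pos: [481.4, 345.5, 76.3]
tool_rot: [0.509, 0.861, 0.0, 0.0]
wrist_force: [0.6, 0.2, -0.1]
finger_gap: 1.0
gripper_force: 0.0
```

Call:
step_arm(
  moves=[
    [0,0,-1.5,0,0,0],
    [0,0,-5,0,0,0],
    [0,0,-10,0,0,0],
    [0,0,-15,0,0,0],
    [0,0,-17.5,0,0,0],
  ],
)

```text
clock: 29.55
ee_pos: [483.5, 346.7, 258.6]
tool_rot: [0.509, 0.861, 0.004, 0.003]
wrist_force: [0.7, 0.3, -0.1]
finger_gap: 0.997
gripper_force: 0.0
```

Call:
step_arm(
  moves=[
    [-1.5,0.1,0,0,0,0],
    [-4.5,0.1,0,0,0,0],
    [-8,0.1,0,0,0,0],
    [-10,0.1,0,0,0,0],
    [-10.5,0.1,0,0,0,0],
  ],
)

```text
clock: 30.05
ee_pos: [533.4, 251.4, 250.7]
tool_rot: [0.511, 0.86, -0.001, -0.0]
wrist_force: [0.9, 0.1, 0.0]
finger_gap: 0.999
gripper_force: 0.0
```

Call:
step_arm(
  moves=[
    [0,0,0,0,0,0],
    [0,0,0,0,0,0],
    [0,0,0,0,0,0],
    [0,0,0,0,0,0],
    [0,0,0,0,0,0],
  ],
)

```text
clock: 30.55
ee_pos: [532.4, 254.7, 251.3]
tool_rot: [0.509, 0.861, 0.0, -0.0]
wrist_force: [0.1, -0.2, 0.6]
finger_gap: 1.0
gripper_force: 0.0
```

```bash
sed -i 's/b\[:,0\],80/b[:,0],float(sys.argv[2])/' tin.py; python3 tin.py pics/w7.png 88; python3 st.py "[(532.9,252.9,76.5,28.7)]"; python3 - <<'E'
from h import *
a=get_image("top"); c=cam("top")
for b in blobs(a,(18,120,110),(32,255,255)): print("top",rect(plane(c,b[:,0],88)))
E
```

```text
[532.41446772 254.71479209 251.29834298] 28.849178822422974 [ 0.10691539 -0.15348623  0.63453455] 30.55
y [250.9027027  273.17297297] [580.5 165.9  54.2  55.7  28.8]
y [250.24434389 177.64705882] [530.9 256.9  54.7  57.5  30.2]
y [251.5560166   64.85477178] [482.4 345.1  54.5  55.1  28.8]
[532.5 254.6 251.3] 28.83 F [-0.23  0.45 -0.34] M [-0.031  0.039 -0.044] gap 1.005 gf 0.0 30.6 q [ 0.3   0.24  1.51  0.    1.39 -0.2 ]
[-0.16 -0.05 17.48] wz 0.1
end [532.9 252.9  76.5] 28.699999999999996
top [ 5.035e+02 -4.529e+02  6.340e+01  6.650e+01  2.000e-01]
top [537.8 243.6  56.6  35.8  35.3]
top [583.1 160.2  58.6  56.1  28.1]
top [ 648.1 -424.7  143.5  178.    46.2]
top [ 729.  -771.9   61.1   65.    42.9]
```

View pics/w7.png

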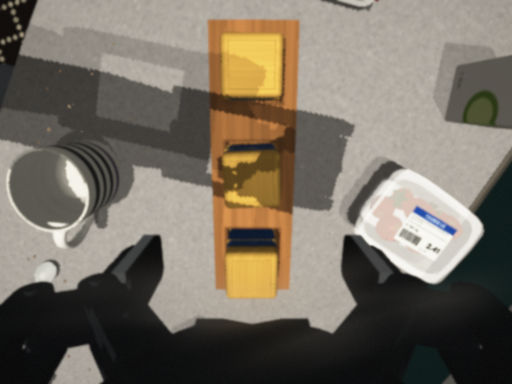

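All three tins are seated: lids at (252,65), (250,178) and (251,273), within about 3 mm of the pocket centres at lid height 88. I'll lift B out of the middle pocket again.

Call:
step_arm(
  moves=[
    [-0.15,-0.05,4,0,0,0],
    [-0.15,-0.05,8.5,0,0,0],
    [-0.15,-0.05,12.5,0,0,0],
    [-0.15,-0.05,15.5,0,0,0],
    [-0.15,-0.05,17.0,0,0,0],
  ],
)

```text
clock: 31.15
ee_pos: [530.7, 251.8, 77.8]
tool_rot: [0.509, 0.861, -0.002, -0.002]
wrist_force: [0.2, -0.2, -0.1]
finger_gap: 0.996
gripper_force: 0.0
```

Call:
step_arm(
  moves=[
    [0,0,0.3,0,0,0],
    [0,0,0.4,0,0,0],
    [0,0,0.4,0,0,0],
    [0,0,0.4,0,0,0],
    [0,0,0.4,0,0,0],
  ],
)

```text
clock: 31.65
ee_pos: [534.2, 252.8, 78.9]
tool_rot: [0.509, 0.861, 0.001, 0.001]
wrist_force: [0.6, -0.8, -0.9]
finger_gap: 1.002
gripper_force: 0.0
```

Call:
step_arm(
  moves=[
    [0,0,0,0,0,0],
    [0,0,0,0,0,0],
    [0,0,0,0,0,0],
    [0,0,0,0,0,0],
    [0,0,0,0,0,0],
  ],
  jaw=0,
)

```text
clock: 32.15
ee_pos: [533.7, 252.6, 78.1]
tool_rot: [0.509, 0.861, 0.0, 0.0]
wrist_force: [-0.1, -0.8, 5.7]
finger_gap: 0.647
gripper_force: 64.8
```

Call:
step_arm(
  moves=[
    [0,0,0,0,0,0],
    [0,0,0,0,0,0],
    [0,0,0,0,0,0],
    [0,0,0,0,0,0],
    [0,0,0,0,0,0],
  ],
)

```text
clock: 32.65
ee_pos: [533.7, 252.6, 78.1]
tool_rot: [0.509, 0.861, 0.0, 0.0]
wrist_force: [-0.3, -0.9, 6.1]
finger_gap: 0.653
gripper_force: 64.9
```

Call:
step_arm(
  moves=[
    [0,0,-0.4,0,0,0],
    [0,0,-1,0,0,0],
    [0,0,-1.8,0,0,0],
    [0,0,-2.6,0,0,0],
    [0,0,-3.5,0,0,0],
  ],
)

```text
clock: 33.15
ee_pos: [531.4, 251.8, 112.0]
tool_rot: [0.509, 0.861, -0.002, -0.001]
wrist_force: [0.2, -0.5, -6.8]
finger_gap: 0.644
gripper_force: 65.5
```

Call:
step_arm(
  moves=[
    [0,0,-1.5,0,0,0],
    [0,0,-4.5,0,0,0],
    [0,0,-8,0,0,0],
    [0,0,-11.5,0,0,0],
    [0,0,-14.5,0,0,0],
  ],
)

```text
clock: 33.65
ee_pos: [532.7, 252.3, 260.3]
tool_rot: [0.509, 0.861, 0.0, 0.0]
wrist_force: [1.5, 0.3, -7.0]
finger_gap: 0.648
gripper_force: 65.7
```

Call:
step_arm(
  moves=[
    [0,0,-0.6,0,0,0],
    [0,0,-0.8,0,0,0],
    [0,0,-0.8,0,0,0],
    [0,0,-0.8,0,0,0],
    [0,0,-0.8,0,0,0],
  ],
)

```text
clock: 34.15
ee_pos: [531.9, 252.1, 262.8]
tool_rot: [0.509, 0.861, -0.002, -0.002]
wrist_force: [0.3, 0.3, -6.6]
finger_gap: 0.648
gripper_force: 65.9
```

Call:
step_arm(
  moves=[
    [0,0,0,0,0,0],
    [0,0,0,0,0,0],
    [0,0,0,0,0,0],
    [0,0,0,0,0,0],
    [0,0,0,0,0,0],
  ],
)

```text
clock: 34.65
ee_pos: [533.1, 252.5, 265.3]
tool_rot: [0.509, 0.861, 0.0, 0.0]
wrist_force: [0.1, -1.1, -7.1]
finger_gap: 0.65
gripper_force: 65.9
```

```bash
python3 st.py; python3 - <<'E'
from h import *
cv2.imwrite("pics/side1.png",get_image("side"))
a=get_image("wrist"); cv2.imwrite("pics/w8.png",a)
c=cam("wrist",sense())
for b in blobs(a,(18,120,90),(32,255,255),200): print(rect(plane(c,b[:,0],88)))
E
```

```text
[533.1 252.5 265.3] 28.78 F [ 0.14 -1.08 -7.06] M [ 0.011 -0.042 -0.017] gap 0.65 gf 65.9 34.65 q [ 0.3   0.23  1.49  0.    1.42 -0.21]
[580.1 166.2 145.1 154.1  30.7]
[482.6 344.7  54.8  56.1  28.8]
```

View pics/side1.png

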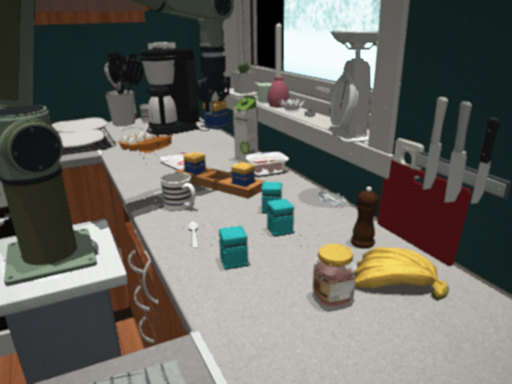

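The side view shows the heavy tin held upright at about (217,115), with its base about 19 cm up. The other two are in the caddy at (194,163) and (243,178), and the mug, mill and jar are undisturbed. Handing in.

```bash
python3 -c "
from rig import *
print(finish_job())"
```

```text
the job is handed in; nothing more can be done
None
```

All three tins were seated and released, and I handed the job in holding the heaviest (about 7 N, against about 2 N for the other two) upright with its base about 19 cm above the worktop; the other two are still in their pockets and the mug, mill and jar look unmoved, but the hand-in returned no verdict.

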